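Find the blind hole of a spacer on a bore gauge and hold it hole-up

ROBOT

A 6-joint arm with a two-finger parallel gripper is mounted at the origin on a cart in front of the work surface, level with it; the furniture and walls round the work are solid. World frame = base frame: x ahead of the robot, y to its left, z up, the work surface at z = 0. Lengths are in mm, angles in rad, forces in N, time in s.
With the tool pointing down it reaches from about 350 to 975 mm from the base axis. Payload 7.1 kg.
Tool frame: the origin (TCP) lies at the very end of the fingers, on their centre line; the grasp point (between the pads) lies 19 mm behind it (ctrl.grasp_offset is the distance from the TCP to the grasp point, in mm); z points along the fingers, y is the line along which they close (so a half turn about z gives the same grasp; the last joint's range is limited). The gripper opens to 88 mm and grips with 3 to 60 N. Pads are 20 mm wide; open, the fingers measure 115 mm over their backs; the gripper's body (75 mm by 178 mm) begins 61 mm behind the grasp point.
Start: joints at [1.152, 0.423, 1.63, -0, 1.089, -0.019], TCP at [243.239, 575.708, 222.675] pointing down, gripper open.
Joint ranges: [-3, 3], [-0.9, 2.11], [0.09, 2.58], [-1.31, 4.45], [0.11, 2.69], [-2.54, 2.54]. Speed limits (rad/s): [2.39, 2.39, 3.01, 3.14, 3.14, 3.14].

INTERFACE

Orientations are given as a rotation vector (axis times angle).
In Python, from workcell import ctrl, viewer, ticket, models gives the robot as it stands.
- The arm moves only by the tool play_rows, never from a script. Its arguments are lists of equal length, an entry for each row: "dp": the shift along the world's x, y, z in mm, a list of three; "yaw": the turn about the world's z in degrees. In form: {"dp": [[tx, ty, tz], ...], "yaw": [yaw, ...]}. A call has 1 to 8 rows; each row shifts and turns the commanded pose from where the row before left it; what a row does not reach is not made up. A row lasts 1/12 s, in which the tool goes at most 41.7 mm and 7.16 degrees, less where a joint would pass 70% of its speed; a pose out of reach is approached as far as the arm can. A call is refused whole if a number of a shift passes 41.7 or a number of a turn 7.16, either way. A call with a gripper value outside its range is refused whole. "gripper" is the closure, from 0 (fully open) to 1 (shut), set as the call begins (left out, the last holds). The fingers move at their own pace and stop on an object; the grip force is fixed at half the most. Time passes only in rows, so rows that do not move let the fingers close. It gives the time, the measured TCP pose, the force, the opening and the grip force at its end, in the units of the state.
- ctrl.get_obs(): the state, without advancing time (a new reading comes with each control period).
- viewer.get_image(name): name is "side" or "top"; returns a dict with "pixels" (420x560x3 uint8, red, green, blue), "range_z" (420x560 float32, mm along the optical axis (not along the pixel's ray), 0 where there is no reading), "fx", "fy", "cx", "cy" (pixels), "T" (4x4, takes a point from camera to world coordinates). Camera axes: x right, y up, looking along -z (the intrinsics and any distortion apply to the point x, -y, -z); pixel columns grow to the right and rows downward; lengths in mm; the calibration is good to about 2 mm. A picture is of the moment at which its call begins.
- ticket.close_job(): hands the job in; it is judged then, once.
Trained networks look in a picture, given as the dict that the camera call returned (one of the last four; its "shot" number tells which), for a name from the list of things; names that differ only in an ending like _2 or _b are one class to them, and where a whole thing is asked for, a point or a joint stands for the part that bears it (a point fixed in the world has none). Each returns a list of dicts, best first, with "conf" (0 to 1); they miss things now and then, are a little off and sometimes report something else, mostly with a low value. They report only what shows in the picture. A call takes as long as a camera call. They do not tell look-alikes from the thing itself.
- models.look_for(picture, name): "bbox" ([centre column, centre row, width, height] in pixels, round what is visible of it).
- models.landmark_of(picture, name): "location" ([column, row] in pixels: a listed point, or the origin of a listed thing).
The state is a dict: "t": time; "qpos": joint angles; "qvel": joint speeds; "joint_torque": joint torques, N m; "ee_pos": TCP position; "orientation": TCP orientation; "ft_force": force on the tool from outside, world axes, zero at the start; "moment": the same for the moment, N m; "width": finger opening in mm; "grasp_force": force on a finger pad.
Only numpy, scipy, OpenCV 4.12 (cv2) and the standard library are available. Lean on these libraries where they do the work, as an engineer would, in place of code of your own. Each camera call takes 0.05 s, during which the arm holds its last target. There are 200 camera calls.

TASK

One end of the red square spacer has a deep blind hole, the other only a shallow dimple that looks much the same: find the hole by feel, trying the ends on the brass pin of the bore gauge until the pin goes in and that end sits square and flush against the gauge's upright stop. Then take the spacer off the pin, turn it so that the hole faces straight up, and finish while still holding it upright in the gripper, still, with its lower end at least 12 cm above the bench. Leave the other things on the bench where they are.

Things in the scene. Friction and masses are not known exactly. Their poses are not given: they have to be found in the camera images.
- spacer: loose red plastic spacer with two thin black lines round it, a square bar 32 x 32 x 80 mm, lying on its side. Origin at its centre (16 mm above the bench at the start), x along its length, end faces 40 mm from the origin. Each end face has a round mouth 14 mm wide in its middle: one is a blind hole 28 mm deep, the other a dimple 3 mm deep. Which end is which is not told: feel for it.
- gauge: bore gauge, bolted down: dark steel base plate 110 (x) x 70 (y) x 8 mm with four 3 mm screw heads, and on it an aluminium upright stop 44 mm wide, its top 72 mm above the bench. Origin under the middle of the plate; the x axis points level into the stop, away from the robot within half a radian. The stop's front face is at x = +20 mm; a brass pin stands out of it towards -x.
- pin_root (a point): root of the brass pin: on its axis, in the stop's front face, 50 mm above the bench; axes as the gauge's. The fixed level pin, 8 mm thick with a round tip, runs from here 18 mm towards -x. A spacer pushed along +x comes flush to the face if its hole takes the pin; its dimpled end stops about 15 mm short.
- flux_tub: bystander: small round tub with red lid, 48 mm wide, 27 mm high; origin under its centre
- solder_spool: bystander: solder wire spool, 60 mm wide, 38 mm high; origin under its centre
- tape_black: bystander: roll of black tape lying flat, 66 mm wide, 19 mm high; origin under its centre
- screwdriver_red: bystander: red-handled screwdriver, 197 mm long, 26 mm thick; origin under its middle, y along its length
- multimeter: bystander: yellow multimeter lying flat, 136 (x) x 68 (y) mm, 47 mm high; origin under its centre
- relay_2: bystander: grey relay with brass prongs on top, 22 x 28 mm, 40 mm high; origin under its centre
- pen_marker: bystander: white and blue marker pen, 135 mm long, 17 mm thick; origin under its middle, y along its length
Mind the look-alikes: they are no part of the job. Of the things like the spacer, leave any that is green, purple or turquoise; of the rest the larger one is meant.

How it is judged (in metres and radians):
On the way:
1. the pin is in the blind hole and that end of the spacer sits flush against the gauge's stop (within 3.5 mm) and square to it (within 7 degrees) (x of pin_root in the frame of spacer between -0.0435 and -0.036 m and y of pin_root in the frame of spacer between -0.006 and 0.006 m and z of pin_root in the frame of spacer between -0.006 and 0.006 m and angle between the x axis of spacer and the x axis of gauge, either way round below 0.12 rad), for 0.2 s.
At the end, for the whole second after the job is handed in: the gripper holds the spacer in the air with its blind hole facing up (length within 15 degrees of vertical), its centre more than 155 mm above the bench, at rest and clear of the gauge; no bystander has moved more than 30 mm (angle between spacer's own x axis and vertical above 2.8716 rad and height (world z) of spacer above 0.155 m and contact force between spacer and the fingers above 1 N and contact force between spacer and gauge below 0.1 N and linear speed of spacer below 0.03 m/s and angular speed of spacer below 0.3 rad/s and distance of each of flux_tub, solder_spool, tape_black, screwdriver_red, multimeter, relay_2, pen_marker from where it was at the start of the episode below 0.03 m); the arm keeps its last pose, push and grip.
It fails at once if another thing on the bench is moved more than 30 mm (distance of any of flux_tub, solder_spool, tape_black, screwdriver_red, multimeter, relay_2, pen_marker from where it was at the start of the episode above 0.03 m).
It also fails if it takes over 72 s, if anything falls off the work surface, if the arm or the gripper's body presses on something with over 40 N, if the wrist force passes 120 N, or if a joint passes its speed limit or range.

## Working session

There is one attempt and no reset: what is moved stays moved. The work goes in short steps, Python scripts to look and compute and a tool call to move; the robot and the scene stay as the last step left them, time stands still between calls to the robot, and variables do not carry over. Pictures are saved under pics/ and viewed, at most 10 in all, crops included, and the job is handed in when it is done.

Besides the shell and the picture viewer there is one more tool, called as name([rows], argument=value, ...), one row to a line, values as JSON. play_rows: Moves the arm, as the interface text tells. Its arguments: {"type":"object","properties":{"dp":{"type":"array"},"yaw":{"type":"array"},"gripper":{"type":"number"}},"required":["dp","yaw"]}

```bash
mkdir -p pics
cat > h.py <<'E'
import numpy as np, cv2
from workcell import ctrl, viewer, ticket, models
def world(im,u,v,z=None,d=None):
    T=im["T"]; r=np.array([(u-im["cx"])/im["fx"],-(v-im["cy"])/im["fy"],-1.0])
    if z is not None:
        R=T[:3,:3]@r; d=(z-T[2,3])/R[2]
    elif d is None: d=im["range_z"][int(v),int(u)]
    return T[:3,3]+T[:3,:3]@r*d
def cloud(im):
    v,u=np.mgrid[:420,:560]; d=im["range_z"]
    p=np.stack([(u-im["cx"])/im["fx"]*d,-(v-im["cy"])/im["fy"]*d,-d],-1)
    return p@im["T"][:3,:3].T+im["T"][:3,3]
def save(im,name,box=None,s=1):
    p=im["pixels"][:,:,::-1]
    if box: p=p[box[1]:box[3],box[0]:box[2]]
    cv2.imwrite("pics/"+name+".png",cv2.resize(p,None,fx=s,fy=s,interpolation=cv2.INTER_CUBIC))
E
python3 - <<'E'
from h import *
ims={n:viewer.get_image(n) for n in("top","side")}
for n,im in ims.items():
    save(im,n+"0")
    print(n,im["T"].round(2).tolist(),im["fx"],[k for k in im])
    for t in["spacer","gauge","pin_root","multimeter","solder_spool"]:
        print(t,[(np.round(x["bbox"]).tolist(),round(x["conf"],2)) for x in models.look_for(im,t)][:5] if t!="pin_root" else "",[(np.round(x["location"],1).tolist(),round(x["conf"],2)) for x in models.landmark_of(im,t)][:4])
print(ctrl.get_obs())
E
python3 -c "
import cv2,numpy as np
a=cv2.imread('pics/top0.png');print(a.shape)"
```

```text
top [[-0.01, 0.99, -0.12, 354.83], [-1.0, -0.01, 0.01, -6.77], [0.0, 0.12, 0.99, 1362.26], [0.0, 0.0, 0.0, 1.0]] 413.9928459461637 ['pixels', 'range_z', 'fx', 'fy', 'cx', 'cy', 'T', 'shot']
spacer [([324.0, 207.0, 26.0, 24.0], 0.67), ([309.0, 243.0, 12.0, 25.0], 0.65), ([283.0, 208.0, 21.0, 22.0], 0.63)] [([286.9, 206.9], 0.83), ([321.8, 204.0], 0.83), ([264.5, 252.1], 0.71), ([224.7, 246.8], 0.56)]
gauge [([193.0, 212.0, 25.0, 35.0], 0.57)] []
pin_root  [([187.1, 205.5], 0.7)]
multimeter [([112.0, 241.0, 37.0, 45.0], 0.75)] [([111.7, 240.4], 0.81), ([186.8, 203.8], 0.28)]
solder_spool [([407.0, 201.0, 23.0, 23.0], 0.74)] [([403.0, 200.7], 0.6)]
side [[0.82, 0.26, -0.51, -269.77], [-0.57, 0.37, -0.74, -1140.34], [-0.01, 0.89, 0.45, 769.73], [0.0, 0.0, 0.0, 1.0]] 501.79479202460595 ['pixels', 'range_z', 'fx', 'fy', 'cx', 'cy', 'T', 'shot']
spacer [([290.0, 235.0, 28.0, 20.0], 0.89), ([321.0, 255.0, 11.0, 22.0], 0.86), ([239.0, 240.0, 12.0, 14.0], 0.68), ([230.0, 223.0, 30.0, 14.0], 0.55), ([278.0, 257.0, 22.0, 20.0], 0.5)] [([227.1, 228.7], 0.91), ([277.6, 255.9], 0.76), ([239.8, 238.
[... 412 characters left out ...]
1.0, 'qpos': array([ 1.15199724e+00,  4.23072028e-01,  1.62989688e+00, -1.17820398e-05,
        1.08860123e+00, -1.89925543e-02]), 'qvel': array([-9.21268818e-05, -1.47328104e-04,  8.67963836e-04, -9.48636641e-04,
        3.88486497e-04, -2.12156772e-04]), 'joint_torque': array([ 3.65132973e-04, -5.44584131e+01, -2.74050236e+01,  6.45277253e-02,
        1.66608504e-02,  4.61747914e-05]), 'ee_pos': array([243.24510408, 575.70956427, 222.6937678 ]), 'orientation': array([6.23828863e-01, 3.07901725e+00, 3.09570462e-05]), 'ft_force': array([0.38108332, 0.61647764, 0.59174618]), 'moment': array([ 0.04760349, -0.01621701, -0.0576852 ]), 'grasp_force': 0.0, 'width': 87.30676252453817}
(420, 560, 3)
```

View pics/top0.png

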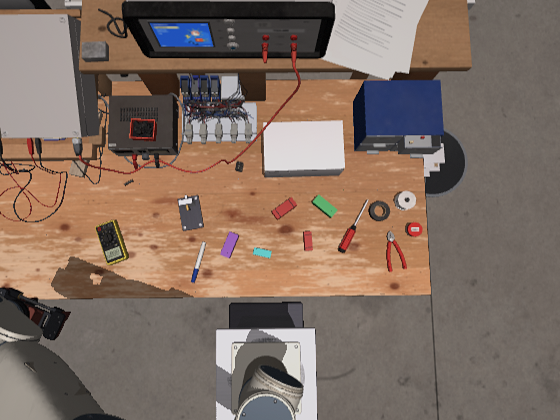

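View pics/side0.png

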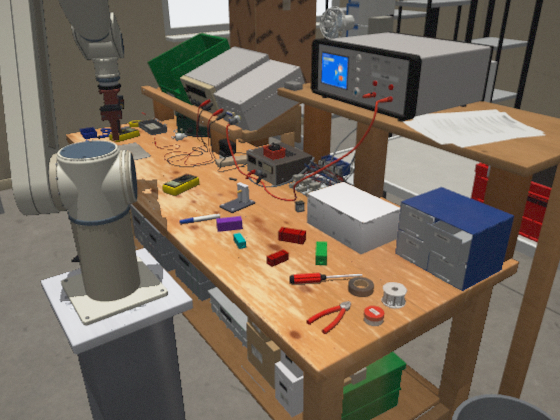

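Candidates in the top picture: red (283,208), red (308,241), green (323,206), purple (229,245), turquoise (262,252). The colours rule out the last three, and of the two reds the larger one, (283,208), is meant. The gauge is at (190,211). Next I measure both and check the choice in a crop.

```bash
cat >> h.py <<'E'
def redrects(im,zlo=5,zhi=400,minpts=30,lo=300):
    hsv=cv2.cvtColor(im["pixels"],cv2.COLOR_RGB2HSV).astype(int); P=cloud(im)
    m=((hsv[...,0]<8)|(hsv[...,0]>172))&(hsv[...,1]>130)&(P[...,2]>zlo)&(P[...,2]<zhi)&(P[...,0]>lo)&(P[...,0]<700)
    n,l,st,c=cv2.connectedComponentsWithStats(cv2.morphologyEx(m.astype(np.uint8),cv2.MORPH_CLOSE,np.ones((3,3))))
    return [(c[i].round(1),P[(l==i)&m]) for i in range(1,n) if st[i,4]>=minpts]
def ang(r):
    b=cv2.boxPoints(r); e=[b[1]-b[0],b[2]-b[1]]; e=max(e,key=np.linalg.norm); a=np.degrees(np.arctan2(e[1],e[0])); return (a+90)%180-90
E
python3 - <<'E'
from h import *
ims={n:viewer.get_image(n) for n in("top","side")}
for n,im in ims.items():
    for c,p in redrects(im):
        t=p[p[:,2]>np.percentile(p[:,2],80)-6]
        r=cv2.minAreaRect(p[:,:2].astype(np.float32)); rt=cv2.minAreaRect(t[:,:2].astype(np.float32))
        print(n,c,len(p),"z",np.percentile(p[:,2],[5,50,95]).round(),"all",np.round(r[0]),np.round(r[1]),round(ang(r),1),"top",np.round(rt[0]),np.round(rt[1]),round(ang(rt),1))
im=ims["top"]; P=cloud(im)
# gauge: plate and stop
u,v=np.meshgrid(range(560),range(420)); roi=(u>170)&(u<212)&(v>185)&(v<240)
z=P[...,2]
for a,b in((5,12),(66,80)):
    q=P[roi&(z>a)&(z<b)]; r=cv2.minAreaRect(q[:,:2].astype(np.float32)); print("gauge",a,len(q),np.median(q[:,2]).round(1),np.round(r[0],1),np.round(r[1],1),round(ang(r),1))
s=ims["side"]; Ps=cloud(s); zs=Ps[...,2]; roi=(u>215)&(u<262)&(v>178)&(v<218)
for a,b in((5,12),(16,69),(69,78)):
    q=Ps[roi&(zs>a)&(zs<b)]; r=cv2.minAreaRect(q[:,:2].astype(np.float32)); print("gauge side",a,len(q),np.round(r[0],1),np.round(r[1],1),round(ang(r),1),r[2])
print("pinroot top",world(im,187.1,205.5,50),"side",world(s,239.7,192.0,50))
a=cv2.resize(im["pixels"][185:265,170:330,::-1],None,fx=4,fy=4,interpolation=cv2.INTER_CUBIC)
b=cv2.resize(s["pixels"][170:270,210:340,::-1],None,fx=640/130,fy=640/130,interpolation=cv2.INTER_CUBIC)[:280]
cv2.imwrite("pics/crop1.png",np.vstack([a,b]))
E
```

```text
top [ 30.8 150.3] 67 z [191. 210. 221.] all [677. 665.] [42. 31.] 18.6 top [688. 663.] [12. 24.] -3.7
top [234.3 157.4] 44 z [ 45. 106. 130.] all [687.  99.] [79. 25.] 89.7 top [692.  72.] [ 4. 29.] -56.0
top [115.9 165.8] 151 z [ 10.  56. 197.] all [674. 491.] [223.  48.] 89.9 top [665. 529.] [39. 13.] 54.1
top [ 11.6 168.1] 27 z [ 49. 133. 184.] all [664. 786.] [93. 14.] 56.7 top [648. 756.] [4. 6.] -27.9
top [186.2 168.5] 71 z [ 6. 10. 16.] all [676. 260.] [154.  24.] 82.9 top [676. 260.] [154.  24.] 82.8
top [283.9 207.8] 244 z [18. 30. 36.] all [538. -65.] [32. 79.] -54.3 top [537. -65.] [32. 79.] -54.3
top [414.  228.7] 134 z [17. 26. 30.] all [ 465. -487.] [44. 45.] -48.1 top [ 465. -487.] [44. 44.] 43.7
top [346.9 238.8] 177 z [13. 21. 26.] all [ 434. -269.] [25. 72.] -27.9 top [ 434. -269.] [23. 72.] -27.6
top [307.6 240.2] 149 z [17. 23. 27.] all [ 430. -141.] [61. 25.] 2.8 top [ 431. -141.] [59. 24.] 1.5
top [394.4 255.1] 201 z [ 6. 10. 14.] all [ 382. -425.] [94. 59.] 8.0 top [ 382. -425.] [94. 59.] 8.0
side [203.8 103. ] 30 z [225. 235. 245.] all [682. 757.] [17. 38.] -5
[... 568 characters left out ...]
251 z [ 8. 20. 28.] all [ 431. -274.] [21. 74.] -28.8 top [ 431. -274.] [21. 74.] -28.8
side [328.3 317. ] 308 z [ 7. 12. 15.] all [ 379. -423.] [103.  58.] 13.4 top [ 379. -423.] [103.  58.] 13.4
side [373.9 313.1] 189 z [21. 28. 30.] all [ 462. -488.] [46. 46.] -81.2 top [ 462. -488.] [46. 46.] 8.8
gauge 5 429 7.9 [526.1 241.1] [175.8 132.7] 0.5
gauge 66 71 70.2 [555.4 249.1] [16.2 44.5] -78.6
gauge side 5 388 [560. 300.] [330.9 174.9] 56.5 56.485191345214844
gauge side 16 203 [539.4 258.1] [355.2  92. ] 45.6 45.63019943237305
gauge side 69 35 [553.6 247. ] [20.3 45.4] -85.3 4.669325351715088
pinroot top [543.62958133 245.58419191  50.        ] side [538.75230844 242.60767289  50.        ]
```

View pics/crop1.png

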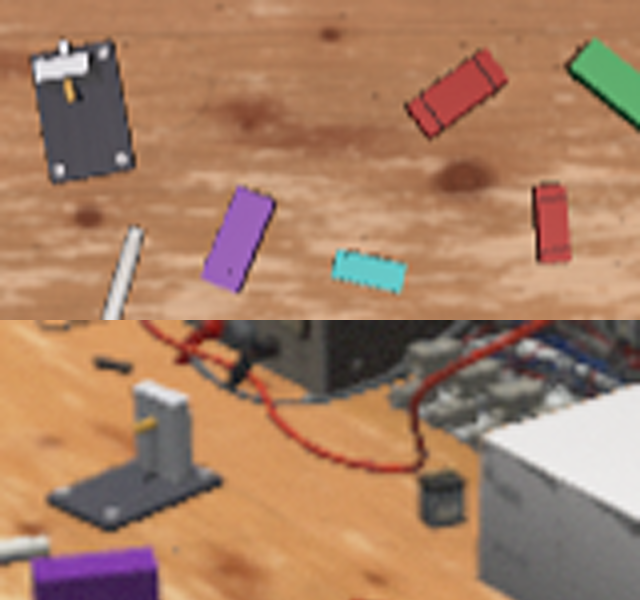

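The crop confirms the choice: the red bar at (283,208) is about 80x32 mm with two black lines. The other red bar is about 60x25 mm. The pin points towards the robot. Next I refine the gauge pose.

Run:
```python
from h import *
im=viewer.get_image("top"); px=im["pixels"].astype(int); hsv=cv2.cvtColor(im["pixels"],cv2.COLOR_RGB2HSV).astype(int)
u,v=np.meshgrid(range(560),range(420)); roi=(u>172)&(u<210)&(v>190)&(v<236)
def rect(m,z):
    n,l,st,c=cv2.connectedComponentsWithStats(m.astype(np.uint8)); i=1+np.argmax(st[1:,4])
    vv,uu=np.where(l==i); q=np.array([world(im,a,b,z)[:2] for a,b in zip(uu,vv)],np.float32); r=cv2.minAreaRect(q); return st[i,4],np.round(r[0],1),np.round(r[1],1),round(ang(r),1),q.mean(0).round(1)
dark=roi&(px.max(2)<100)
print("plate dark",rect(dark,8))
full=roi&((hsv[...,1]<70))
print("plate+stop",rect(full,8))
stop=roi&(px.min(2)>150)&(v<208)&(cloud(im)[...,2]>55)
print("stop",rect(stop,72))
c,p=[x for x in redrects(im) if abs(x[0][0]-284)<5][0]
hs=((hsv[...,0]<8)|(hsv[...,0]>172))&(hsv[...,1]>110)&(abs(u-284)<20)&(abs(v-208)<18)
print("spacer",rect(hs,32))
brass=roi&(hsv[...,0]>12)&(hsv[...,0]<30)&(hsv[...,1]>90)&(abs(u-187)<5)&(abs(v-207)<5)
print("pin",rect(brass,54))
```

```text
plate dark (np.int32(558), array([527.2, 243.6]), array([110.5,  71.3]), np.float32(10.5), array([519.7, 239.6], dtype=float32))
plate+stop (np.int32(676), array([529.5, 244. ]), array([115.1,  69.1]), np.float32(10.3), array([526. , 243.3], dtype=float32))
stop (np.int32(68), array([554.1, 248. ]), array([16.3, 40. ]), np.float32(-80.9), array([554. , 247.8], dtype=float32))
spacer (np.int32(264), array([535.2, -64.7]), array([34.5, 81.8]), np.float32(-54.8), array([535.3, -64.7], dtype=float32))
pin (np.int32(14), array([536.7, 245. ]), array([16.2,  6.4]), np.float32(0.8), array([536.9, 245.5], dtype=float32))
```

play_rows([
  [14.7, -32, 0],
  [14.7, -32, 0],
  [14.7, -32, 0],
  [14.7, -32, 0],
  [14.7, -32, 0],
  [14.7, -32, 0],
  [14.7, -32, 0],
], yaw=[-1.5, -1.5, -1.5, -1.5, -1.5, -1.5, -1.5], gripper=0.2)

```text
t: 1.73
ee_pos: [346.5, 350.2, 222.8]
orientation: [0.904, 3.008, 0.001]
ft_force: [0.8, 0.3, -0.0]
width: 70.2
grasp_force: 0.0
```

play_rows([
  [14.7, -32, 0],
  [14.7, -32, 0],
  [14.7, -32, 0],
  [14.7, -32, 0],
  [14.7, -32, 0],
  [14.7, -32, 0],
  [14.7, -32, 0],
], yaw=[-1.5, -1.5, -1.5, -1.5, -1.5, -1.5, -1.5])

```text
t: 2.32
ee_pos: [449.6, 126.1, 222.9]
orientation: [1.176, 2.913, 0.001]
ft_force: [-0.2, 0.0, 0.9]
width: 70.2
grasp_force: 0.0
```

play_rows([
  [14.7, -32, 0],
  [14.7, -32, 0],
  [14.7, -32, 0],
  [14.7, -32, 0],
  [14.7, -32, 0],
  [14.7, -32, 0],
  [0, 0, 0],
  [0, 0, 0],
], yaw=[-1.5, -1.5, -1.5, -1.5, -1.5, -1.5, -1, 0])

```text
t: 2.98
ee_pos: [537.6, -65.7, 222.5]
orientation: [-1.429, -2.798, -0.0]
ft_force: [0.6, 0.3, -0.8]
width: 70.3
grasp_force: 0.0
```

play_rows([
  [-1.5, 0.7, -36],
  [0, 0, -36],
  [0, 0, -36],
  [0, 0, -36],
  [0, 0, -36],
  [0, 0, -24],
  [0, 0, -10],
  [0, 0, -4],
], yaw=[-0.4, 0, 0, 0, 0, 0, 0, 0])

```text
t: 3.65
ee_pos: [534.2, -62.3, 3.2]
orientation: [-1.43, -2.794, 0.002]
ft_force: [0.1, -0.4, -0.5]
width: 70.8
grasp_force: 0.0
```

play_rows([
  [0, 0, 0],
  [0, 0, 0],
  [0, 0, 0],
  [0, 0, 0],
  [0, 0, 0],
  [0, 0, 0],
  [0, 0, 0],
  [0, 0, 0],
], yaw=[0, 0, 0, 0, 0, 0, 0, 0], gripper=1)

```text
t: 4.32
ee_pos: [536.1, -63.7, 5.4]
orientation: [1.433, 2.795, 0.0]
ft_force: [-1.5, -0.2, 7.7]
width: 32.0
grasp_force: 30.0
```

play_rows([
  [0, 0, 20],
  [0, 0, 35],
  [0, 0, 35],
  [0, 0, 15],
  [-6.6, 29.7, 0],
  [-6.6, 29.7, 0],
  [-6.6, 29.7, 0],
  [-6.6, 29.7, 0],
], yaw=[0, 0, 0, 0, 6.5, 6.5, 6.5, 6.5])

```text
t: 4.98
ee_pos: [508.8, 56.1, 109.9]
orientation: [0.761, 3.048, 0.0]
ft_force: [-0.0, -0.3, -0.5]
width: 32.1
grasp_force: 30.0
```

play_rows([
  [-6.6, 29.7, 0],
  [-6.6, 29.7, 0],
  [-6.6, 29.7, 0],
  [-6.6, 29.7, 0],
  [-6.6, 29.7, 0],
  [-6.6, 29.7, 0],
  [0, 0, 0],
  [0, 0, 0],
], yaw=[6.5, 6.5, 6.5, 6.5, 6.5, 6.5, 0, 0])

```text
t: 5.65
ee_pos: [469.2, 234.4, 109.6]
orientation: [0.295, -3.128, 0.0]
ft_force: [-0.1, -0.9, -1.5]
width: 31.8
grasp_force: 30.0
```

```bash
cat >> h.py <<'E'
def yawdeg(o): return np.degrees(2*np.arctan2(o[1],o[0]))%180-90
def spacer(im,near,zmid,s=45):
    "points of the red bar near a TCP position"
    hsv=cv2.cvtColor(im["pixels"],cv2.COLOR_RGB2HSV).astype(int); P=cloud(im)
    m=((hsv[...,0]<8)|(hsv[...,0]>172))&(hsv[...,1]>120)&(np.linalg.norm(P-[near[0],near[1],zmid],axis=-1)<s+15)
    return m,P[m]
E
python3 - <<'E'
from h import *
o=ctrl.get_obs(); print(o["ee_pos"].round(1),yawdeg(o["orientation"]).round(1),o["width"],o["ft_force"].round(1),o["qpos"].round(2))
p=o["ee_pos"]
for n in("side","top"):
    im=viewer.get_image(n); m,P=spacer(im,p,p[2]+10)
    r=cv2.minAreaRect(P[:,:2].astype(np.float32)); print(n,len(P),np.round(r[0],1),np.round(r[1],1),round(ang(r),1),P[:,2].min(),P[:,2].max())
    v,u=np.where(m); c=(int(u.mean()),int(v.mean()))
    q=cv2.resize(im["pixels"][c[1]-45:c[1]+45,c[0]-55:c[0]+85,::-1],(560,360),interpolation=cv2.INTER_CUBIC); cv2.imwrite(f"pics/held_{n}.png",q); print(c)
E
python3 -c "
import cv2,numpy as np
cv2.imwrite('pics/held.png',cv2.resize(np.vstack([cv2.imread('pics/held_top.png'),cv2.imread('pics/held_side.png')]),None,fx=.83,fy=.83))"
```

```text
[469.2 234.4 109.6] -79.2 31.813951367662874 [-0.1 -0.9 -1.5] [ 0.44  0.44  1.93 -0.    0.77 -1.32]
side 244 [469.3 230.8] [82.8 54.4] 15.8 106.92647372469912 171.36842664041512
(221, 177)Traceback (most recent call last):
  File "<stdin>", line 6, in <module>
    return umr_minimum(a, axis, None, out, keepdims, initial, where)
ValueError: zero-size array to reduction operation minimum which has no identity
[ WARN:0@0.023] global loadsave.cpp:275 findDecoder imread_('pics/held_top.png'): can't open/read file: check file path/integrity
Traceback (most recent call last):
ValueError: all the input arrays must have same number of dimensions, but the array at index 0 has 2 dimension(s) and the array at index 1 has 3 dimension(s)
```

View pics/held_side.png

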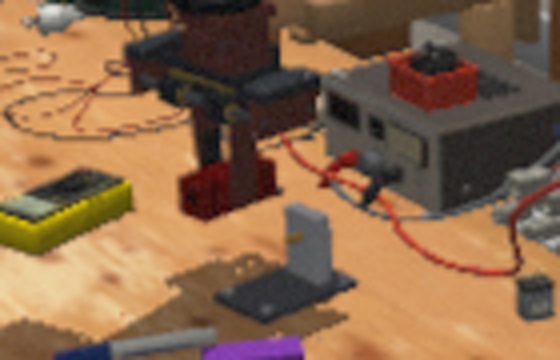

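Run:
```python
from h import *
o=ctrl.get_obs(); p=o["ee_pos"]; im=viewer.get_image("side"); m,P=spacer(im,p,p[2]+10)
a=np.radians(10.8); x=np.array([np.cos(a),np.sin(a)]); y=np.array([-x[1],x[0]])
L=(P[:,:2]-p[:2])@x; W=(P[:,:2]-p[:2])@y; Z=P[:,2]-p[2]
k=Z<35
print("along",np.percentile(L[k],[1,3,50,97,99]).round(1),"across",np.percentile(W[k],[1,5,50,95,99]).round(1),"z",np.percentile(Z[k],[1,3,50,97,99]).round(1))
# face towards camera (-y side): pixels with W near -16
f=k&(W<-9); print(f.sum(),np.percentile(L[f],[1,99]).round(1),np.percentile(Z[f],[1,5,95,99]).round(1))
for s in(L<-20,L>20):
    g=f&s; print("end z",np.percentile(Z[g],[2,98]).round(1),g.sum())
```

```text
along [-42.3 -40.6 -16.7  36.6  40.1] across [-27.1 -21.9 -13.3  10.8  14.2] z [-2.3 -0.9 18.7 31.3 32. ]
145 [-41.7  39.8] [-2.3 -0.7 30.  31.2]
end z [-0.9 30.6] 53
end z [-1.6 29.9] 41
```

The side view shows the spacer held level, with the gripper at about (221,177) and the gauge clear ahead. I check the side camera's height bias against the gauge (stop top 72 mm, plate 8 mm).

Run:
```python
from h import *
im=viewer.get_image("side"); P=cloud(im); px=im["pixels"].astype(int); hsv=cv2.cvtColor(im["pixels"],cv2.COLOR_RGB2HSV).astype(int)
O=np.array([527.2,243.6]); a=np.radians(10.5); x=np.array([np.cos(a),np.sin(a)]); y=np.array([-x[1],x[0]])
G=np.stack([(P[...,:2]-O)@x,(P[...,:2]-O)@y,P[...,2]],-1)
near=(abs(G[...,0])<90)&(abs(G[...,1])<90)
b=near&(abs(G[...,1])>45)&(abs(G[...,2])<12); print("bench z",np.median(G[b][:,2]).round(2),b.sum())
pl=near&(abs(G[...,0]+20)<25)&(abs(G[...,1])<28)&(G[...,2]<30)&(hsv[...,1]<90); print("plate z",np.median(G[pl][:,2]).round(2),pl.sum())
st=near&(abs(G[...,0]-26)<14)&(abs(G[...,1])<30)&(G[...,2]>25)&(G[...,2]<85)&(hsv[...,1]<60)
q=G[st]; print("stop",st.sum(),np.percentile(q[:,0],[2,50,98]).round(1),np.percentile(q[:,1],[2,50,98]).round(1),"ztop",np.percentile(q[:,2],[90,95,99,100]).round(1))
br=near&(hsv[...,0]>14)&(hsv[...,0]<30)&(hsv[...,1]>120)&(G[...,2]>30)&(G[...,2]<70)&(G[...,0]<30); q=G[br]
print("pin",br.sum(),np.percentile(q,[5,50,95],axis=0).round(1) if len(q) else "")
```

```text
bench z 2.78 461
plate z 8.55 179
stop 130 [14.3 20.9 34.3] [-25.6 -10.5  17.8] ztop [73.8 75.4 76.2 77.4]
pin 7 [[ 0.9 -4.2 52.1]
 [ 3.1 -0.9 53.5]
 [15.7  0.4 56.4]]
```

play_rows([
  [0.3, -1.8, -25],
  [0, 0, -30],
  [0, 0, -15.9],
  [4, 0.7, 0],
  [6, 1.1, 0],
  [5.7, 1.1, 0],
  [0, 0, 0],
  [0, 0, 0],
], yaw=[-0.3, 0, 0, 0, 0, 0, 0, 0])

```text
t: 6.52
ee_pos: [487.3, 234.8, 40.0]
orientation: [-0.283, 3.126, 0.001]
ft_force: [-0.9, -0.5, -0.4]
width: 31.7
grasp_force: 30.0
```

play_rows([
  [2, 0.37, 0],
  [2, 0.37, 0],
  [2, 0.37, 0],
  [2, 0.37, 0],
  [2, 0.37, 0],
  [1, 0.18, 0],
  [0, 0, 0],
], yaw=[0, 0, 0, 0, 0, 0, 0])

```text
t: 7.1
ee_pos: [497.0, 236.6, 38.8]
orientation: [-0.285, 3.128, 0.0]
ft_force: [0.3, -0.3, -1.3]
width: 31.8
grasp_force: 30.0
```

play_rows([
  [1.9, 1.0, 0],
  [2, 0.37, 0],
  [2, 0.37, 0],
  [1.5, 0.28, 0],
  [0, 0, 0],
], yaw=[0, 0, 0, 0, 0])

```text
t: 7.52
ee_pos: [504.6, 238.7, 38.8]
orientation: [-0.285, 3.128, 0.0]
ft_force: [0.2, 0.3, -1.1]
width: 31.8
grasp_force: 30.0
```

play_rows([
  [1.5, 0.28, 0],
  [1.5, 0.28, 0],
  [1, 0.18, 0],
  [0.5, 0.1, 0],
  [0, 0, 0],
], yaw=[0, 0, 0, 0, 0])

```text
t: 7.93
ee_pos: [506.4, 238.8, 38.3]
orientation: [0.284, -3.124, 0.002]
ft_force: [-7.2, -0.5, 1.5]
width: 32.0
grasp_force: 30.0
```

play_rows([
  [1.5, 0.28, 0],
  [1, 0.2, 0],
  [0, 0, 0],
  [0, 0, 0],
  [0, 0, 0],
  [0, 0, 0],
  [0, 0, 0],
], yaw=[0, 0, 0, 0, 0, 0, 0])

```text
t: 8.52
ee_pos: [506.5, 238.5, 37.7]
orientation: [0.283, -3.119, 0.004]
ft_force: [-12.6, -1.0, 4.4]
width: 32.2
grasp_force: 30.0
```

Run:
```python
from h import *
o=ctrl.get_obs(); print(o["ee_pos"].round(1),yawdeg(o["orientation"]).round(2),o["ft_force"].round(1),o["moment"].round(2))
im=viewer.get_image("side"); save(im,"onpin",(170,140,310,235),5)
```

```text
[506.5 238.5  37.7] -79.62 [-12.6  -1.    4.4] [-0.05  1.83 -0.02]
```

View pics/onpin.png

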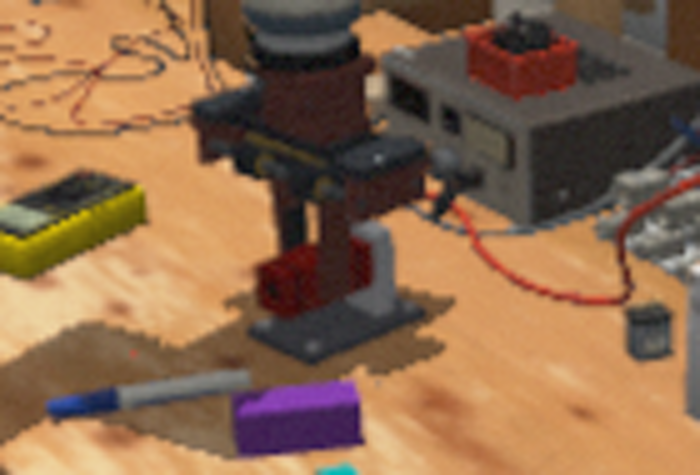

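The side picture shows the spacer's end flush against the stop at about (370,250) in the crop. It travelled 14 mm past where a dimple would have stopped, so the hole faces the stop. Since the tool can only yaw, I will back off, turn 90°, and tip the bar in the grip over the stop's side top edge, hole end up.

play_rows([
  [-6, -1.1, 0],
  [-11, -2, 0],
  [-11, -2, 0],
  [-11, -2, 0],
  [-11, -2, 0],
  [0, 0, 20],
  [0, 0, 30],
  [0, 0, 12],
], yaw=[0, 0, 0, 0, 0, 0, 0, 0])

```text
t: 9.23
ee_pos: [461.2, 231.1, 103.1]
orientation: [-0.285, 3.126, 0.001]
ft_force: [1.7, 1.0, -0.5]
width: 31.9
grasp_force: 30.0
```

play_rows([
  [6.3, 5.5, 0],
  [6.3, 5.5, 0],
  [6.3, 5.5, 0],
  [6.3, 5.5, 0],
  [6.3, 5.5, 0],
  [6.3, 5.5, 0],
  [6.3, 5.5, 0],
], yaw=[-6.9, -6.9, -6.9, -6.9, -6.9, -6.9, -6.9])

```text
t: 9.82
ee_pos: [504.7, 269.4, 100.8]
orientation: [-1.029, -2.968, 0.0]
ft_force: [0.2, -0.2, -1.2]
width: 31.7
grasp_force: 30.0
```

play_rows([
  [6.3, 5.5, 0],
  [6.3, 5.5, 0],
  [6.3, 5.5, 0],
  [6.3, 5.5, 0],
  [6.3, 5.5, 0],
  [6.3, 5.5, 0],
  [0, 0, 0],
  [0, 0, 0],
], yaw=[-6.9, -6.9, -6.9, -6.9, -6.9, -6.9, -0.3, 0])

```text
t: 10.48
ee_pos: [542.4, 302.2, 100.6]
orientation: [-2.007, -2.417, 0.001]
ft_force: [-0.2, 0.1, -1.2]
width: 32.0
grasp_force: 30.0
```

```bash
cat >> h.py <<'E'
A=np.radians(10.5); GX=np.array([np.cos(A),np.sin(A)]); GY=np.array([-GX[1],GX[0]]); O=np.array([527.2,243.6])
def g(p): d=np.array(p[:2])-O; return np.array([d@GX,d@GY,p[2]]).round(1)
E
python3 - <<'E'
from h import *
o=ctrl.get_obs(); print(g(o["ee_pos"]),yawdeg(o["orientation"]).round(2),o["ft_force"].round(1),o["qpos"].round(2))
E
```

```text
[ 25.6  54.8 100.6] 10.6 [-0.2  0.1 -1.2] [ 0.49  0.57  1.71 -0.    0.86  0.3 ]
```

play_rows([
  [0.2, 0.2, -22],
  [-0.1, 0.4, -3.5],
  [-0.1, 0.4, -3.5],
  [-0.1, 0.4, -3.5],
  [-0.1, 0.4, -3.5],
  [0, 0, 0],
], yaw=[0, 0, 0, 0, 0, 0])

```text
t: 10.98
ee_pos: [542.6, 304.9, 66.0]
orientation: [-2.007, -2.416, -0.003]
ft_force: [-2.0, 4.1, 6.3]
width: 31.8
grasp_force: 30.0
```

play_rows([
  [-0.1, 0.4, -3.5],
  [-0.1, 0.4, -3.5],
  [-0.1, 0.4, -3.5],
  [0, 0, 0],
  [0, 0, 0],
], yaw=[0, 0, 0, 0, 0])

```text
t: 11.4
ee_pos: [542.4, 306.0, 55.7]
orientation: [-2.007, -2.416, -0.003]
ft_force: [-1.0, 3.2, 7.4]
width: 31.7
grasp_force: 30.0
```

```bash
cat >> h.py <<'E'
def tilt(tag=None):
    o=ctrl.get_obs(); p=o["ee_pos"]; print(g(p),yawdeg(o["orientation"]).round(1),o["ft_force"].round(1),o["moment"].round(2))
    im=viewer.get_image("side"); hsv=cv2.cvtColor(im["pixels"],cv2.COLOR_RGB2HSV).astype(int); P=cloud(im)
    D=P[...,:2]-p[:2]; gx=D@GX; gy=D@GY; gz=P[...,2]-p[2]-2.7
    m=((hsv[...,0]<8)|(hsv[...,0]>172))&(hsv[...,1]>120)&(abs(gx)<35)&(abs(gy)<55)&(gz>-45)&(gz<58)
    r=cv2.minAreaRect(np.stack([gy[m],gz[m]],1).astype(np.float32)); print("n",m.sum(),"rect y,z rel TCP",np.round(r[0],1),np.round(r[1],1),"ang",round(ang(r),1))
    if tag:
        v,u=np.where(m); c=(int(np.median(u)),int(np.median(v))); save(im,tag,(c[0]-70,c[1]-50,c[0]+70,c[1]+45),5)
E
python3 -c "
from h import *
tilt('tilt1')"
```

```text
[26.3 58.6 55.7] 10.6 [-1.   3.2  7.4] [ 0.23  0.29 -0.07]
n 141 rect y,z rel TCP [-0.2 26. ] [46.3 85.6] ang -26.3
```

View pics/tilt1.png

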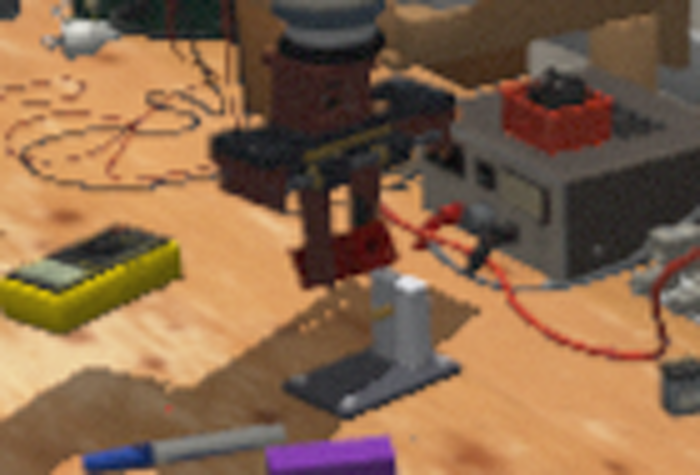

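The picture shows the bar tipping in the grip, near (345,260) in the crop, with the hole end up about 26° at only 7 N. I continue along the arc.

play_rows([
  [0.4, -2.1, -2.6],
  [0.4, -2.1, -2.6],
  [0.4, -2.1, -2.6],
  [0.4, -2.1, -2.6],
  [0.4, -2, -1.5],
  [0.4, -2, -1.5],
  [0, 0, 0],
], yaw=[0, 0, 0, 0, 0, 0, 0])

```text
t: 12.03
ee_pos: [544.5, 296.3, 43.3]
orientation: [-2.007, -2.414, -0.008]
ft_force: [-8.5, 16.6, 13.6]
width: 32.1
grasp_force: 30.0
```

```bash
python3 -c "
from h import *
tilt()"
```

```text
[26.6 48.7 43.3] 10.5 [-8.5 16.6 13.6] [ 2.07  1.23 -0.07]
n 153 rect y,z rel TCP [ 2.8 19.2] [42.  87.2] ang -51.1
```

play_rows([
  [0.4, -2, -1.2],
  [0.4, -2, -1.2],
  [0.4, -2, -1.2],
  [0, 0, 0],
  [0, 0, 0],
], yaw=[0, 0, 0, 0, 0])

```text
t: 12.5
ee_pos: [545.3, 291.9, 40.2]
orientation: [-2.007, -2.413, -0.01]
ft_force: [-12.7, 24.1, 17.2]
width: 32.2
grasp_force: 30.0
```

```bash
python3 -c "
from h import *
tilt('tilt2')"
```

```text
[26.6 44.2 40.2] 10.5 [-12.7  24.1  17.2] [ 3.13  1.89 -0.18]
n 151 rect y,z rel TCP [ 6.1 19.6] [44.  86.6] ang -49.7
```

View pics/tilt2.png

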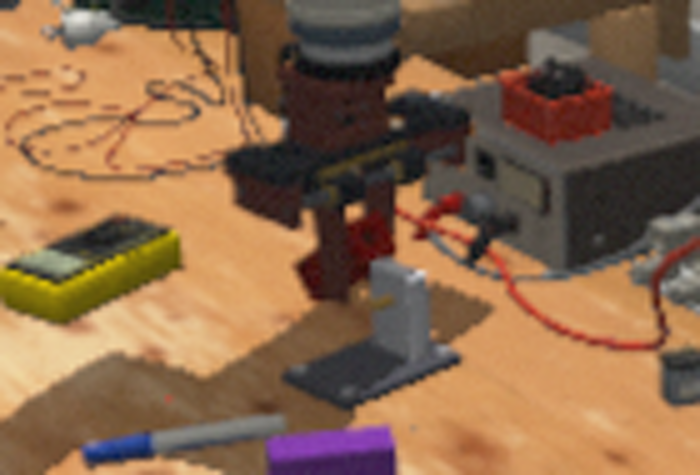

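Run:
```python
from h import *
o=ctrl.get_obs(); p=o["ee_pos"]
im=viewer.get_image("side"); hsv=cv2.cvtColor(im["pixels"],cv2.COLOR_RGB2HSV).astype(int); P=cloud(im)
D=P[...,:2]-p[:2]; gx=D@GX; gy=D@GY; gz=P[...,2]-p[2]-2.7
box=(abs(gx)<40)&(abs(gy)<60)&(gz>-45)&(gz<75)
v,u=np.where(box); print(u.min(),u.max(),v.min(),v.max())
for r in range(max(v.min(),v.max()-34),v.max()+1):
    print(r,"".join(("R" if (hsv[r,c,0]<8 or hsv[r,c,0]>172) and hsv[r,c,1]>190 else "r" if (hsv[r,c,0]<8 or hsv[r,c,0]>172) and hsv[r,c,1]>120 else "o") if box[r,c] else "." for c in range(u.min(),u.max()+1)))
for th in(120,150,180,200,215):
    m=box&((hsv[...,0]<8)|(hsv[...,0]>172))&(hsv[...,1]>th)
    if m.sum()<10: continue
    r=cv2.minAreaRect(np.stack([gy[m],gz[m]],1).astype(np.float32)); print(th,m.sum(),np.round(r[0],1),np.round(r[1],1),round(ang(r),1))
```

```text
216 250 168 205
171 ...................oroooor.........
172 ...................ooorroo.........
173 .........o.ooooo...orRRror.........
174 .........oooooro.ooorRRRro.........
175 .........ooororoooRRRRRrrr.........
176 ..........oororrRrRRRRRRro.........
177 ..........oooororRRrRRrRro.........
178 ..........orrooorrrRrrRRRo.........
179 ..........ooorooRrRRrRRRRr.........
180 .........oorroroRRrRRRRrRRo........
181 ........oororororRRRRRRRRr.........
182 .......ooRRroororrRRRRoooo.........
183 ......ooRRRroroorRrrroooooo........
184 ......orRrrroororrrRrooooooooo.....
185 ......oRrRRrororrRRRroooooooooo....
186 .......oRRRorro.rrr.ooooooooo......
187 .......orRRrooorrr...oooooooo......
188 ........oRrrorrrr....ooooooo...o...
189 ........orRrooooo....ooooooo....o..
190 .........oRrooooo....ooooooo...oo..
191 .........o.....oo....ooooooo....o..
192 ............ooooooo..ooooooo..o.o..
193 ............oooooooooooooooo....o..
194 ........oooooooooooooooooooo....o..
195 .....o..ooooooooooooooooooooo...o..
196 .....oooooooooooooooooooooooo.o.o..
197 ooo.oooooooooooooooooooooooo....o..
198 ..oooooooooooooooooooooooooo...o...
199 ...o.ooooooooooooooooooooooo...o.oo
200 .....oooooooooooooooooooooooo....o.
201 ........ooooooooooooooooooooo......
202 .............oooooooooooooooo......
203 ................ooooooooooo........
204 .................oo.oooooooo.......
205 ....................oo.o...........
120 168 [ 5.  26.2] [43.3 92.8] -55.2
150 115 [ 9.7 24.8] [30.6 85.9] -40.4
180 98 [ 9.7 24.8] [30.6 85.9] -40.4
200 59 [10.7 25.1] [30.4 84.4] -39.1
215 14 [ 1.1 29.1] [22.8 64.7] -39.5
```

The stricter mask gives a tilt of 40°, and the bar has slid about 15 mm in the large pad patch. A fingertip grip near the dimple end will give a small patch and a long lever. I lay the bar down beside the gauge (open bench at gauge y≈110) and regrip.

play_rows([
  [-1.5, 8, 2],
  [-2.4, 13, 0],
  [-2.7, 15, 0],
  [-2.7, 15, 0],
  [-1.8, 10, 0],
  [0, 0, -12],
  [0, 0, -12],
  [0, 0, -3],
], yaw=[0, 0, 0, 0, 0, 0, 0, 0])

```text
t: 13.27
ee_pos: [535.4, 347.2, 11.1]
orientation: [2.01, 2.414, -0.001]
ft_force: [-0.6, -7.1, 23.5]
width: 31.9
grasp_force: 30.0
```

play_rows([
  [0, 0, -2],
  [0, 0, -2],
  [0, 0, -2],
  [0, 0, -2],
  [0, 0, 0],
], yaw=[0, 0, 0, 0, 0])

```text
t: 13.68
ee_pos: [535.8, 345.4, 5.1]
orientation: [2.011, 2.412, -0.003]
ft_force: [-1.5, -12.0, 21.3]
width: 32.0
grasp_force: 30.0
```

```bash
sed -i 's/(hsv\[...,1\]>120)&(abs(gx)<35)/(hsv[...,1]>165)\&(abs(gx)<35)/; s/gz<58)/gz<70)/' h.py; python3 -c "
from h import *
tilt()"
```

```text
[27.  98.5  5.1] 10.4 [ -1.5 -12.   21.3] [-1.44  0.36  0.12]
n 104 rect y,z rel TCP [ 9.9 26.4] [30.5 92.1] ang -36.8
```

play_rows([
  [0, 0, 2],
  [0, 0, 0],
  [0, 0, 0],
  [0, 0, 0],
  [0, 0, 0],
  [0, 0, 0],
], yaw=[0, 0, 0, 0, 0, 0], gripper=0.5)

```text
t: 14.23
ee_pos: [534.8, 347.8, 5.7]
orientation: [-2.011, -2.413, 0.001]
ft_force: [0.2, -0.3, 0.3]
width: 43.9
grasp_force: 0.0
```

```bash
python3 -c "
from h import *
tilt()"
```

```text
[ 26.4 101.1   5.7] 10.4 [ 0.2 -0.3  0.3] [-0.08  0.11 -0.04]
n 165 rect y,z rel TCP [-12.   10.5] [37.2 77.6] ang -1.6
```

play_rows([
  [0, 0, 5],
  [-1.6, 8.8, 5.3],
  [0, 0, 0],
  [0, 0, 0],
], yaw=[0, 0, 0, 0])

```text
t: 14.62
ee_pos: [533.8, 357.7, 17.4]
orientation: [2.01, 2.414, 0.003]
ft_force: [0.1, -0.3, -0.5]
width: 44.1
grasp_force: 0.0
```

play_rows([
  [0, 0, 0],
  [0, 0, 0],
  [0, 0, 0],
  [0, 0, 0],
  [0, 0, 0],
  [0, 0, 0],
], yaw=[0, 0, 0, 0, 0, 0], gripper=1)

```text
t: 15.12
ee_pos: [533.4, 356.7, 16.5]
orientation: [-2.011, -2.413, 0.0]
ft_force: [-1.3, 0.9, 1.3]
width: 31.9
grasp_force: 30.0
```

play_rows([
  [0, 0, 15],
  [0, 0, 25],
  [0, 0, 30],
  [0, 0, 20],
  [0, 0, 0],
  [0, 0, 0],
], yaw=[0, 0, 0, 0, 0, 0])

```text
t: 15.62
ee_pos: [534.2, 357.0, 108.3]
orientation: [2.011, 2.413, 0.004]
ft_force: [-0.9, 0.4, -0.9]
width: 31.8
grasp_force: 30.0
```

```bash
python3 -c "
from h import *
tilt()"
```

```text
[ 27.6 110.2 108.3] 10.4 [-0.9  0.4 -0.9] [-0.07  0.04  0.02]
n 164 rect y,z rel TCP [-19.    3.5] [73.4 37.6] ang 3.3
```

play_rows([
  [3.4, -18.2, 0],
  [3.4, -18.2, 0],
  [0, 0, -10],
  [0, 0, -10],
  [0, 0.4, -5],
  [0, 0.4, -5],
  [0, 0.4, -5],
  [0, 0.4, -5],
], yaw=[0, 0, 0, 0, 0, 0, 0, 0])

```text
t: 16.33
ee_pos: [539.4, 323.2, 65.6]
orientation: [-2.01, -2.413, 0.001]
ft_force: [-1.9, 2.2, 6.3]
width: 32.2
grasp_force: 30.0
```

play_rows([
  [0, 0.3, -4],
  [0, 0, -4],
  [0, 0, -3],
  [0, 0, 0],
], yaw=[0, 0, 0, 0])

```text
t: 16.67
ee_pos: [539.3, 323.1, 54.2]
orientation: [-2.009, -2.414, 0.002]
ft_force: [-1.7, 2.2, 2.0]
width: 31.6
grasp_force: 30.0
```

```bash
python3 -c "
from h import *
tilt()"
```

```text
[26.4 76.  54.2] 10.4 [-1.7  2.2  2. ] [ 0.19  0.32 -0.04]
n 123 rect y,z rel TCP [-23.    9.5] [28.9 83.4] ang -46.3
```

play_rows([
  [0.5, -2.8, -2.8],
  [0.5, -2.8, -2.8],
  [0.5, -2.8, -2.8],
  [0.5, -2.8, -2.8],
  [0.4, -2.2, -1.9],
  [0.4, -2.2, -1.9],
  [0.4, -2.2, -1.9],
  [0.4, -2.2, -1.9],
], yaw=[0, 0, 0, 0, 0, 0, 0, 0])

```text
t: 17.38
ee_pos: [543.2, 305.2, 37.2]
orientation: [-2.01, -2.412, -0.004]
ft_force: [-7.8, 13.9, 9.3]
width: 31.9
grasp_force: 30.0
```

```bash
python3 -c "
from h import *
tilt()"
```

```text
[27.  57.6 37.2] 10.4 [-7.8 13.9  9.3] [ 1.71  1.18 -0.17]
n 149 rect y,z rel TCP [ 3.3 11.6] [ 40.6 112. ] ang -53.9
```

```bash
cat >> h.py <<'E'
def tmap():
    o=ctrl.get_obs(); p=o["ee_pos"]; im=viewer.get_image("side"); hsv=cv2.cvtColor(im["pixels"],cv2.COLOR_RGB2HSV).astype(int); P=cloud(im)
    D=P[...,:2]-p[:2]; gx=D@GX; gy=D@GY; gz=P[...,2]-p[2]-2.7
    red=((hsv[...,0]<8)|(hsv[...,0]>172))&(hsv[...,1]>120); box=red&(abs(gx)<28)&(abs(gy)<60)&(gz>-45)&(gz<80)
    for th in(165,200):
        m=box&(hsv[...,1]>th); n,l,st,c=cv2.connectedComponentsWithStats(cv2.dilate(m.astype(np.uint8),np.ones((3,3)))); i=1+np.argmax(st[1:,4]); m&=l==i
        r=cv2.minAreaRect(np.stack([gy[m],gz[m]],1).astype(np.float32)); print(th,m.sum(),np.round(r[0],1),np.round(r[1],1),round(ang(r),1),"z",gz[m].min().round(1),gz[m].max().round(1),"y",gy[m].min().round(1),gy[m].max().round(1))
    v,u=np.where(box)
    for r in range(v.min(),v.max()+1): print(r,"".join((str(min(9,(hsv[r,c,1]-120)//14)) if box[r,c] else ".") for c in range(u.min(),u.max()+1)))
    return im
E
python3 -c "
from h import *
im=tmap(); save(im,'tilt3',(190,135,290,205),7)"
```

```text
165 146 [-4.8 15.4] [33.8 92.4] -58.5 z -27.2 58.0 y -41.7 25.6
200 79 [-8.7 17.1] [30.9 85.5] -60.5 z -21.7 58.0 y -41.7 15.2
170 ..............2...
171 ...........0..0...
172 ..........0...0...
173 ............23....
174 0.........1246....
175 .1........56774...
176 ....0...6776767...
177 ......3475465454..
178 ......47666346654.
179 ..0...06465335777.
180 ..0..0244675777656
181 .0..3.46666667756.
182 ..020.26666.65....
183 ..0.1.2651444.....
184 .....02543361.....
185 .....0.453542.....
186 ..1...3343562.....
187 .10...5.46666.....
188 ......1465656.....
189 310.1.1465636.....
190 .541.0145666......
191 .3555024546.......
192 ..365536446.......
193 ...6563464........
194 ...466.2..........
195 ....4.............
```

View pics/tilt3.png

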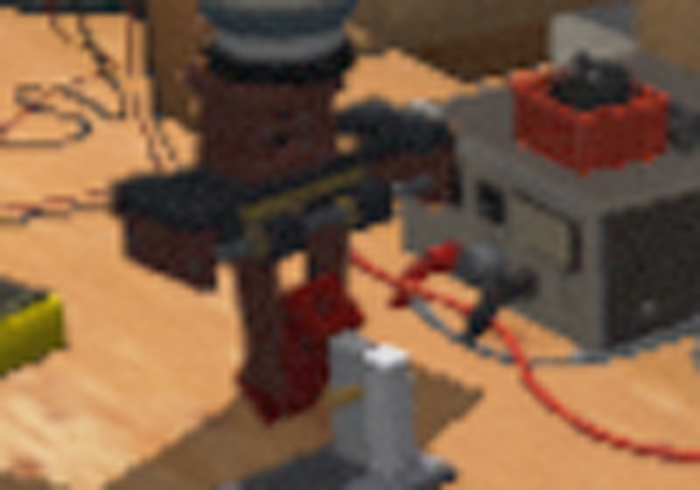

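The bar is now about 60° up, gripped near its lower end at (285,370) in the crop. The force is still modest, so I press on towards the stop's side face.

play_rows([
  [0.4, -2, -0.6],
  [0.4, -2, -0.6],
  [0.4, -2, -0.6],
  [0.4, -2, -0.6],
  [0.4, -2, -0.6],
  [0.4, -2, -0.6],
  [0, 0, 0],
], yaw=[0, 0, 0, 0, 0, 0, 0])

```text
t: 18.07
ee_pos: [545.0, 295.5, 33.9]
orientation: [-2.009, -2.409, -0.007]
ft_force: [-11.4, 25.8, 7.8]
width: 31.8
grasp_force: 30.0
```

```bash
python3 -c "
from h import *
tilt(); im=tmap()" | grep -v '^1[79]'
```

```text
[27.  47.8 33.9] 10.3 [-11.4  25.8   7.8] [ 3.44  1.74 -0.22]
n 123 rect y,z rel TCP [-0.6 18.8] [35.4 86.1] ang -59.0
165 128 [ 5.5 12.1] [ 36.6 101.3] -61.5 z -32.1 61.8 y -32.5 34.3
200 63 [ 0.7 19.8] [29.  83.8] -56.8 z -21.2 60.4 y -32.0 14.9
180 .....006566577774
181 .......3675567563
182 ...0..0246565....
183 ..0...035556.....
184 ...0..14456......
185 ...0..053463.....
186 .......25633.....
187 .4.....35665.....
188 14.1...34455.....
189 53...0026656.....
```

The bar is stuck at about 58–60° because the whole pad now covers it. Change of plan:
1. Lean the bar on the stop with its base on the bench. At this angle its weight holds it there.
2. Regrip with the fingertips near the top end.
3. Finish the turn by pushing the lower end against the stop's other side face.

play_rows([
  [-0.8, 4.5, 0],
  [-0.8, 4.5, 0],
  [-0.8, 4.2, 0],
  [0, 0, -3],
  [0, 0, -3],
  [0, 0, 0],
], yaw=[0, 0, 0, 0, 0, 0])

```text
t: 18.67
ee_pos: [543.3, 302.6, 26.1]
orientation: [-2.011, -2.413, 0.003]
ft_force: [-0.5, -0.4, -0.7]
width: 31.8
grasp_force: 30.0
```

```bash
python3 -c "
from h import *
tilt(); im=tmap()" | grep -v '^1[789]'
```

```text
[26.6 55.1 26.1] 10.4 [-0.5 -0.4 -0.7] [-0.08  0.05 -0.02]
n 129 rect y,z rel TCP [ 4.3 20.9] [37.2 86. ] ang -60.6
165 129 [ 0.4 23.3] [33.7 90. ] -56.8 z -21.0 64.0 y -38.3 32.0
200 59 [-0.2 25. ] [33. 87.] -55.9 z -19.5 59.2 y -38.3 17.5
```

play_rows([
  [0, 0, -2],
  [0, 0, -2],
  [0, 0, 0],
], yaw=[0, 0, 0])

```text
t: 19.02
ee_pos: [544.1, 303.2, 23.1]
orientation: [2.011, 2.413, 0.0]
ft_force: [-0.1, -0.2, 0.1]
width: 31.8
grasp_force: 30.0
```

play_rows([
  [0, 0, -2],
  [0, 0, 0],
], yaw=[0, 0])

```text
t: 19.18
ee_pos: [544.2, 303.2, 22.6]
orientation: [2.011, 2.413, 0.0]
ft_force: [-3.2, -3.6, 13.4]
width: 31.7
grasp_force: 30.0
```

play_rows([
  [0, 0, 0],
  [0, 0, 0],
  [0, 0, 0],
  [0, 0, 0],
  [0, 0, 0],
  [0, 0, 0],
], yaw=[0, 0, 0, 0, 0, 0], gripper=0.5)

```text
t: 19.68
ee_pos: [543.8, 303.4, 21.0]
orientation: [-2.011, -2.414, 0.0]
ft_force: [-0.3, -0.7, -0.6]
width: 44.0
grasp_force: 0.0
```

```bash
python3 -c "
from h import *
tilt(); im=tmap()"
```

```text
[27.2 55.7 21. ] 10.4 [-0.3 -0.7 -0.6] [-0.09  0.06 -0.01]
n 138 rect y,z rel TCP [-1.6 21.9] [30.5 90.9] ang -58.4
165 137 [-0.1 19.6] [30.9 86.2] -60.6 z -21.3 62.2 y -34.4 18.5
200 64 [-4.1 23.7] [27.9 73.9] -60.6 z -13.3 60.0 y -34.4 8.3
172 ..............0.
173 ................
174 .............0..
175 ...............0
176 ...........41...
177 ..........4732..
178 ........457472..
179 ....05667555654.
180 ....34776645764.
181 ....265664565762
182 ..0.236557556...
183 .....6637774....
184 ....33466574....
185 ..1.34456673....
186 ....15555663....
187 ....26646245....
188 ...025636665....
189 .....4656564....
190 ....24666454....
191 0...34456566....
192 ....3366666.....
193 1...034645......
194 ....155663......
195 .3.124535.......
196 .432055.........
197 ..46.3..........
```

The bar leans stably at about 59°. Now I regrip with the fingertips near its top.

play_rows([
  [0, 0, 12],
  [0.9, -5, 12],
  [0.9, -5, 12],
  [0.8, -4.4, 0],
  [0, 0, 0],
  [0, 0, 0],
], yaw=[0, 0, 0, 0, 0, 0])

```text
t: 20.28
ee_pos: [546.6, 288.5, 57.6]
orientation: [2.012, 2.413, 0.001]
ft_force: [0.2, -0.0, -0.4]
width: 43.9
grasp_force: 0.0
```

play_rows([
  [0, 0, 0],
  [0, 0, 0],
  [0, 0, 0],
  [0, 0, 0],
  [0, 0, 0],
  [0, 0, 0],
], yaw=[0, 0, 0, 0, 0, 0], gripper=1)

```text
t: 20.78
ee_pos: [546.2, 289.0, 56.8]
orientation: [-2.011, -2.414, 0.001]
ft_force: [-0.8, 0.6, -0.5]
width: 31.9
grasp_force: 29.9
```

```bash
python3 -c "
from h import *
tilt(); im=tmap()"|grep -v '^1[789]'
```

```text
[26.9 41.2 56.8] 10.4 [-0.8  0.6 -0.5] [-0.12  0.04 -0.  ]
n 135 rect y,z rel TCP [ 11.7 -11.2] [29.8 79.7] ang -57.4
165 135 [12.4 -9.8] [32.  82.7] -54.7 z -44.4 26.3 y -18.4 44.7
200 70 [ 14.4 -11.5] [31.3 77.7] -54.2 z -43.3 24.7 y -18.4 44.7
165 ...............1..
166 .................0
167 .............01...
168 ..............0...
169 .................0
```

play_rows([
  [-0.9, 5, 8],
  [0, 0, 25],
  [0, 0, 30],
  [0, 0, 30],
  [5.7, -31, 0],
  [5.7, -31, 0],
  [5.7, -31, 0],
  [5.7, -31, 0],
], yaw=[0, 0, 0, 0, 0, 0, 0, 0])

```text
t: 21.55
ee_pos: [568.6, 169.3, 151.2]
orientation: [2.01, 2.414, 0.002]
ft_force: [0.4, -0.9, -0.9]
width: 31.5
grasp_force: 29.9
```

play_rows([
  [0, 0, -20],
  [0, 0, -30],
  [0, 0, -25],
  [0, 0, 0],
  [0, 0, 0],
], yaw=[0, 0, 0, 0, 0])

```text
t: 21.97
ee_pos: [567.6, 170.0, 74.7]
orientation: [-2.01, -2.412, 0.003]
ft_force: [1.2, 0.1, -0.8]
width: 32.2
grasp_force: 29.9
```

```bash
python3 -c "
from h import *
tilt(); im=tmap()"
```

```text
[ 26.3 -79.7  74.7] 10.4 [ 1.2  0.1 -0.8] [-0.09 -0.01  0.03]
n 174 rect y,z rel TCP [4.8 3.4] [ 46.6 111.8] ang -70.8
165 169 [ 12.5 -10.6] [31.6 84.1] -57.7 z -44.8 27.0 y -19.4 44.3
200 89 [ 12.8 -13.3] [27.5 79.5] -54.9 z -44.8 25.1 y -19.4 42.0
168 .................000
169 .................00.
170 ................21.0
171 ................0...
172 ....................
173 ...3................
174 ...31...10..........
175 ....................
176 ........0..........0
177 ...................0
178 ......0.0...........
179 .........0........0.
180 .....1..............
181 ...........2244...0.
182 .........1236763....
183 .......0120567573...
184 ........0.15656571..
185 ........0.043675742.
186 ......0.1.5.5447664.
187 ..........0747667761
188 ......0.0.274576463.
189 ......00...6777556..
190 ...042.0.01355652...
191 ...3442.0..356562...
192 ..16546533556654....
193 ..4665765525566.....
194 .36.55666466363.....
195 05666364566665......
196 3555555654656.......
197 4636566664445.......
198 .33455443653........
199 ..6654654...........
200 ...256564...........
```

play_rows([
  [-1.6, 8.8, 0],
  [-0.5, 2.6, 0],
  [-0.5, 2.6, 0],
  [-0.5, 2.6, 0],
  [-0.5, 2.6, 0],
  [-0.5, 2.6, 0],
  [-0.5, 2.6, 0],
  [0, 0, 0],
], yaw=[0, 0, 0, 0, 0, 0, 0, 0])

```text
t: 22.73
ee_pos: [565.5, 194.3, 77.7]
orientation: [2.007, 2.412, 0.003]
ft_force: [1.7, -7.3, 3.8]
width: 31.9
grasp_force: 30.0
```

play_rows([
  [-0.5, 2.6, 0],
  [-0.5, 2.6, 0],
  [-0.5, 2.6, 0],
  [-0.5, 2.6, 0],
  [0, 0, 0],
], yaw=[0, 0, 0, 0, 0])

```text
t: 23.15
ee_pos: [563.4, 205.0, 77.6]
orientation: [2.007, 2.412, 0.004]
ft_force: [2.2, -6.5, 2.1]
width: 32.2
grasp_force: 30.0
```

```bash
python3 -c "
from h import *
tilt(); im=tmap()"
```

```text
[ 28.5 -44.5  77.6] 10.5 [ 2.2 -6.5  2.1] [-1.47 -0.36  0.05]
n 200 rect y,z rel TCP [ -9.3 -10.1] [39.2 73.2] ang -79.8
165 202 [-6.3 -9. ] [38.6 74.7] -79.0 z -44.8 28.2 y -31.4 19.4
200 110 [-8.6 -9.6] [30.7 75.3] -76.4 z -43.7 26.7 y -31.4 12.5
164 ..............1.
165 .............00.
166 ...........0....
167 ..........1..01.
168 .............00.
169 ............0...
170 ................
171 ................
172 ....2........20.
173 ................
174 ................
175 .1.1..........0.
176 ...0............
177 01.0.....3......
178 ..0.....3531....
179 .0.0.0.156753...
180 ...0.135665566..
181 .0..00477575753.
182 ..0..07564767776
183 ...00.5675564757
184 ..0.0.6557667764
185 ....00466764665.
186 .10...356556624.
187 ..0200251266454.
188 ...2005662655.5.
189 ..0363556634565.
190 ..2446554455643.
191 ..366455566665..
192 ..546654666654..
193 ..46555454665...
194 ..346565567365..
195 .0664646645334..
196 .4466656464564..
197 .06566654655....
198 ..6645666.4.....
199 .....3664.......
```

It is rotating freely: about 77° at 7 N. I press the last few mm until the bar is flush with the side face.

play_rows([
  [-0.4, 2, 0],
  [-0.4, 2, 0],
  [-0.4, 2, 0],
  [-0.3, 1.5, 0],
  [-0.3, 1.5, 0],
  [0, 0, 0],
], yaw=[0, 0, 0, 0, 0, 0])

```text
t: 23.75
ee_pos: [561.5, 214.1, 77.5]
orientation: [2.008, 2.412, 0.003]
ft_force: [1.4, -5.8, 2.6]
width: 31.5
grasp_force: 30.0
```

```bash
python3 -c "
from h import *
tilt(); im=tmap()"|grep -v '^1[789]'
```

```text
[ 28.3 -35.3  77.5] 10.5 [ 1.4 -5.8  2.6] [-1.35 -0.31 -0.04]
n 214 rect y,z rel TCP [-8.8 -3.7] [40.5 79.9] ang -85.0
165 213 [-11.7  -1.8] [86.3 39.7] 88.1 z -44.9 40.6 y -30.9 9.6
200 116 [-14.  -9.] [32.  71.4] -87.8 z -44.5 26.6 y -30.9 3.1
164 ............1..1.
165 ...........1.0...
166 ..............20.
167 .................
168 .................
169 ..............01.
200 ........6........
```

play_rows([
  [-0.4, 2, 0],
  [-0.3, 1.5, 0],
  [0, 0, 0],
], yaw=[0, 0, 0])

```text
t: 24.1
ee_pos: [560.7, 217.6, 77.5]
orientation: [2.008, 2.412, 0.003]
ft_force: [1.3, -5.4, 2.6]
width: 31.9
grasp_force: 30.0
```

```bash
python3 -c "
from h import *
tilt('up1'); im=tmap()"|grep -v '^1[789]'
```

```text
[ 28.2 -31.7  77.5] 10.5 [ 1.3 -5.4  2.6] [-1.22 -0.28  0.  ]
n 225 rect y,z rel TCP [-13.4   9.2] [107.8  42.6] ang 87.8
165 218 [-7.7 -3.9] [48.8 79.7] -83.1 z -44.9 38.0 y -35.5 13.1
200 110 [-13.4  -8. ] [32.9 70.3] -82.6 z -43.6 26.7 y -32.0 5.4
163 .............0..
164 ...........000..
165 ................
166 ..........1.....
167 .........10.....
168 ..0........0....
169 1...............
200 ........4.......
```

View pics/up1.png

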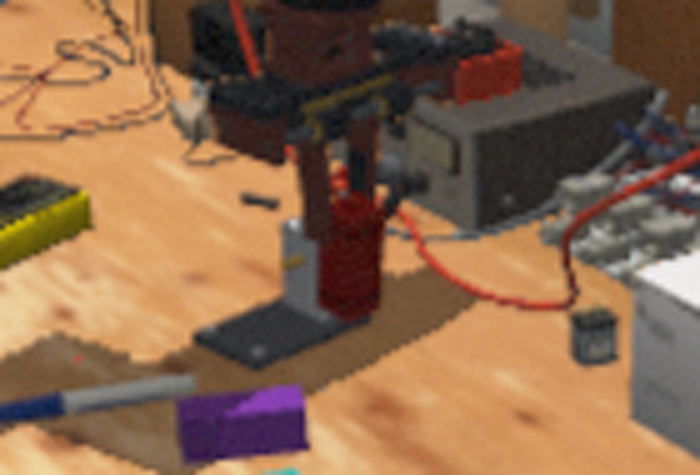

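play_rows([
  [0.9, -5, 0],
  [1.8, -10, 5],
  [0, 0, 30],
  [0, 0, 35],
  [0, 0, 35],
  [0, 0, 20],
  [0, 0, 0],
  [0, 0, 0],
], yaw=[0, 0, 0, 0, 0, 0, 0, 0])

```text
t: 24.87
ee_pos: [562.7, 202.3, 202.1]
orientation: [2.01, 2.412, 0.005]
ft_force: [-0.5, -0.5, -1.6]
width: 31.7
grasp_force: 30.0
```

Run:
```python
from h import *
tilt(); im=tmap()
p=ctrl.get_obs()["ee_pos"]; hsv=cv2.cvtColor(im["pixels"],cv2.COLOR_RGB2HSV).astype(int); P=cloud(im)
D=P[...,:2]-p[:2]; gx=D@GX; gy=D@GY; gz=P[...,2]-p[2]-2.7
m=((hsv[...,0]<8)|(hsv[...,0]>172))&(hsv[...,1]>150)&(abs(gx)<30)&(abs(gy)<45)&(gz<-2)&(gz>-60)
v,u=np.where(m); 
# right silhouette edge of the part below the fingers against the image direction of world vertical
rows=[r for r in np.unique(v) if (v==r).sum()>5]; right=np.array([u[v==r].max() for r in rows]); left=np.array([u[v==r].min() for r in rows])
print("slopes px/row right,left",np.polyfit(rows[1:-2],right[1:-2],1)[0].round(3),np.polyfit(rows[1:-2],left[1:-2],1)[0].round(3))
def proj(X): c=np.linalg.inv(im["T"])@np.append(X,1); return np.array([im["cx"]+im["fx"]*c[0]/-c[2],im["cy"]-im["fy"]*c[1]/-c[2]])
for t in(-12,-6,0,6,12):
    d=np.array([*(GY*np.sin(np.radians(t))),np.cos(np.radians(t))]); q=proj(p+40*d)-proj(p-40*d); print("lean +y",t,"slope",(q[0]/q[1]).round(3))
save(im,"final",(int(u.mean())-60,int(v.mean())-50,int(u.mean())+60,int(v.mean())+45),6)
```

```text
[ 27.4 -47.1 202.1] 10.4 [-0.5 -0.5 -1.6] [-0.04  0.11  0.04]
n 237 rect y,z rel TCP [-13.   -9.2] [35.2 72.8] ang -83.5
165 231 [-15.3  -8.9] [33.2 74.4] -85.8 z -45.0 28.8 y -33.6 3.2
200 122 [-14.9 -10.1] [29.7 72.6] -84.5 z -45.0 25.4 y -31.2 2.7
129 .............00..
130 ...........0100..
131 .............1...
132 .............0...
133 .............0...
134 ...2.............
135 .................
136 ...1.............
137 ...22............
138 0................
139 ....0............
140 ....0............
141 ..0..............
142 .00...........0..
143 ...00............
144 0..0.....032..2..
145 1.00.....4.5541..
146 ..0..3355777776..
147 ...0.24567666760.
148 111...56676567554
149 .....245776577563
150 .0...12354775655.
151 ....0.1636355.541
152 ..01.13456454365.
153 ....105465152666.
154 .....35566467665.
155 ....536464663446.
156 ....646646666664.
157 ....246446645444.
158 ....646565664634.
159 ....567554654436.
160 ....646664565655.
161 ....656666665452.
162 ....666566565565.
163 ...4554366444645.
164 ...365465343634..
165 ....644653665562.
166 ....643556665....
167 .......436.......
slopes px/row right,left -0.017 -0.066
lean +y -12 slope -0.128
lean +y -6 slope -0.045
lean +y 0 slope 0.032
lean +y 6 slope 0.104
lean +y 12 slope 0.175
```

View pics/final.png

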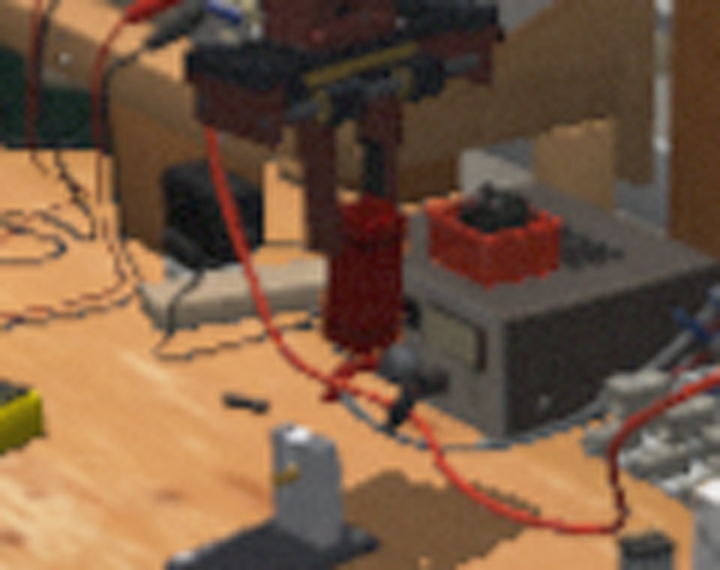

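The last picture shows the bar upright in the grip at (365,275) in the crop, with its mouth on top. It leans about 5° (allowed 15°), is clear of the gauge, and its centre is about 190 mm up. I let it settle and hand in.

play_rows([
  [0, 0, 0],
  [0, 0, 0],
  [0, 0, 0],
  [0, 0, 0],
  [0, 0, 0],
  [0, 0, 0],
], yaw=[0, 0, 0, 0, 0, 0])

```text
t: 25.47
ee_pos: [561.9, 202.3, 199.9]
orientation: [-2.011, -2.413, 0.001]
ft_force: [0.3, -0.7, -1.5]
width: 31.6
grasp_force: 30.0
```

```bash
python3 -c "
from h import *
o=ctrl.get_obs(); print(o['t'],o['ee_pos'].round(1),o['width'],o['grasp_force'],abs(o['qvel']).max())
print(ticket.close_job())"
```

```text
25.4667 [561.9 202.3 199.9] 31.594872470768234 29.99885603785515 0.003874901169366185
the job is handed in; nothing more can be done
None
```

I handed the job in at 25.5 s, with no verdict returned: the first end tried took the pin and sat flush against the stop, and the spacer is now held still with that hole facing up, about 5° off vertical (15° allowed), its centre about 190 mm above the bench.

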